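Dock the wipes carton between its guide rails

ROBOT

A 6-joint arm with a two-finger parallel gripper is mounted at the origin on a cart in front of the work surface, level with it; the furniture and walls round the work are solid. World frame = base frame: x ahead of the robot, y to its left, z up, the work surface at z = 0. Lengths are in m, angles in rad, forces in N, time in s.
With the tool pointing down it reaches from about 0.35 to 0.875 m from the base axis. Payload 4.2 kg.
Tool frame: the origin (TCP) lies at the very end of the fingers, on their centre line; the grasp point (between the pads) lies 19 mm behind it; z points along the fingers, y is the line along which they close (so a half turn about z gives the same grasp; the last joint's range is limited). The gripper opens to 87 mm and grips with 3 to 60 N. Pads are 19 mm wide; open, the fingers measure 117 mm over their backs; the gripper's body (75 mm by 190 mm) begins 51 mm behind the grasp point.
Start: joints at [-0.902, 0.385, 0.008, 0, -1.194, -0.259], TCP at [0.249, -0.573, 0.223] pointing down, gripper open.
Joint ranges: [-3.14, 3.14], [-1.21, 2.06], [-1.07, 1.41], [-3.16, 2.05], [-2.99, -0.16], [-3.1, 3.1]. Speed limits (rad/s): [2.79, 2.79, 3.14, 3.14, 3.14, 3.14].

INTERFACE

Orientations are given as a rotation vector (axis times angle).
In Python, from station import telemetry, capture, calibration, ticket gives the robot as it stands.
- The arm moves only by the shell command python3 -m pendant 'ROWS' [FORCE]. ROWS is JSON, a list that holds one entry, the list of rows, each a list of 7 numbers: the opening, from 0 (shut) to 1 (fully open), then the shift along the world's x, y, z in mm, then the turn, a rotation vector about the world's x, y, z in rad. A call has 1 to 8 rows; each row shifts and turns the commanded pose from where the row before left it; what a row does not reach is not made up. A row lasts 1/10 s, in which the tool goes at most 50 mm and 8.59 degrees, less where a joint would pass 70% of its speed; a pose out of reach is approached as far as the arm can. A call is refused whole if a number of a shift passes 50 or a number of a turn 0.15, either way. A call with a gripper value outside its range is refused whole. The fingers move at their own pace and stop on an object; FORCE is the grip in N (left out, the last holds). Time passes only in rows, so rows that do not move let the fingers close. It gives the time, the measured TCP pose, the force, the opening and the grip force at its end, in the units of the state.
- telemetry.read_state(): the state, without advancing time (a new reading comes with each control period).
- capture(name): name is "side" or "top"; returns the picture (480x640x3 uint8, red, green, blue); there is no depth.
- calibration(name): a dict with "K" (3x3 intrinsics, pixels), "cam_to_world" (4x4, takes a point from camera to world coordinates). Camera axes: x right, y up, looking along -z (the intrinsics and any distortion apply to the point x, -y, -z); pixel columns grow to the right and rows downward; lengths in m; the calibration is good to about 2 mm. A picture is of the moment at which its call begins. calibration takes no time and is no camera call.
- ticket.job_done(): hands the job in; it is judged then, once.
The state is a dict: "time": time; "qpos": joint angles; "joint_velocities": joint speeds; "joint_efforts": joint torques, N m; "eef_pos": TCP position; "tcp_rot": TCP orientation; "contact_force": force on the tool from outside, world axes, zero at the start; "torque": the same for the moment, N m; "finger_gap": finger opening in m; "finger_force": force on a finger pad.
Only numpy, scipy, OpenCV 4.12 (cv2) and the standard library are available. Lean on these libraries where they do the work, as an engineer would, in place of code of your own. Each camera call takes 0.05 s, during which the arm holds its last target. There are 200 camera calls.

TASK

Push the carton of bench wipes along its raised deck, down the lane between the two low guide rails, until it sits squarely up against the end stop, and leave it standing there. The rails are only tacked in place, so neither the carton nor the robot may touch either of them; line the carton up first by nudging it with the fingers. Only push it: do not lift, tip or carry it, and leave the other things on the bench where they are.

Things in the scene. Friction and masses are not known exactly. Their poses are not given: they have to be found in the camera images.
- carton: white and green carton of bench wipes, loose on the deck just before the lane's mouth, up to 20 mm to one side and turned up to 0.12 rad. Solid upright box 108 (x) x 118 (y) x 66 mm high (the tissue on top reaches 96 mm but is not solid), 0.1 to 0.2 kg, too wide to grip. Origin at the centre of its underside; x points down the lane, away from the robot, when straight.
- lane: fixed grey deck on short feet with two guide rails and an end stop; its face is 30 mm above the bench, 172 mm wide, from x = -150 to 132 mm. Origin on that face, midway between the rails at their open mouth (robot's side); x down the lane to the stop, y left, z up. Clear gap 142 mm (12 mm of air each side of a centred carton). Rails: x = 0 to 120 mm. Carton home: origin at x = 66, y = 0, z = 0.
- stop_face (a point): dark steel end stop across the far end of the lane, 170 mm wide, 12 mm thick, 36 mm high above the deck. This point lies on the deck in the middle of the face that the carton comes to rest against, at lane x = 120 mm; axes as the lane's. With the carton home its near face is 12 mm inside the mouth.
- rail_left: left aluminium guide rail (+y side of the lane), fixed on the deck: 120 mm long, 14 mm wide, 20 mm high. Origin at the bottom of its mouth end, on its middle line (lane y = +78 mm); x down the lane. Not to be touched.
- rail_right: right guide rail, the mirror image (lane y = -78 mm). Not to be touched.
- loupe: bystander: black waisted eyepiece 33 mm wide and 33 mm high, standing on the bench left of the rails, beside the deck. Origin at the centre of its underside.
- tape: bystander: roll of black electrical tape lying flat, 55 mm across, 19 mm high, on the bench right of the rails, beside the deck. Origin at the centre of its underside.
- tin: bystander: round green tin, 50 mm across, 16 mm high, lying on the bench to the right of the lane. Origin at the centre of its underside.
- eraser: bystander: mint eraser 20 x 56 x 12 mm, lying on the bench to the right of the lane. Origin at the centre of its underside.
- solder: bystander: reel of solder wire, standing 46 mm high, 66 mm across, to the left behind the fixed soldering stand. (That stand, left of the deck's near end at world x 0.26 to 0.50 m, y 0.33 to 0.55 m, reaches up to 0.26 m above the bench with its irons: pass above it.) Origin at the centre of its underside.

How it is judged:
By the outcome, as a careful person would: the job done as asked, in the order asked, and still so for the second after the job is handed in, with the robot touching nothing.
It also fails if it takes over 72 s, if anything falls off the work surface, if the arm or the gripper's body presses on something with over 40 N, if the wrist force passes 120 N, or if a joint passes its speed limit or range.

## Working session

There is one attempt and no reset: what is moved stays moved. The work goes in short steps, Python scripts to look and compute and a shell command to move; the robot and the scene stay as the last step left them, time stands still between calls to the robot, and variables do not carry over. Pictures are saved under pics/ and viewed, at most 10 in all, crops included, and the job is handed in when it is done.

```bash
mkdir -p pics; python3 - <<'E'
from station import telemetry,capture,calibration
import cv2,numpy as np
np.set_printoptions(precision=4,suppress=True)
s=telemetry.read_state();print(s['time'],s['eef_pos'],s['tcp_rot'],s['finger_gap'])
for n in('side','top'):
    im=capture(n);cv2.imwrite(f'pics/{n}0.png',im[:,:,::-1]);c=calibration(n);print(n,c)
E
```

```text
0.0 [ 0.2488 -0.5727  0.2214] [ 0.6387 -3.0754 -0.0033] 0.08704068290512185
side {'K': array([[461.4219,   0.    , 318.0104],
       [  0.    , 461.4219, 247.685 ],
       [  0.    ,   0.    ,   1.    ]]), 'cam_to_world': array([[-0.9998,  0.0203,  0.0055,  0.5466],
       [-0.0102, -0.6974,  0.7166,  1.0111],
       [ 0.0183,  0.7164,  0.6975,  0.8656],
       [ 0.    ,  0.    ,  0.    ,  1.    ]])}
top {'K': array([[546.9583,   0.    , 323.8088],
       [  0.    , 546.9583, 240.2737],
       [  0.    ,   0.    ,   1.    ]]), 'cam_to_world': array([[ 0.0002,  0.9882, -0.1531,  0.3936],
       [-1.    ,  0.0004,  0.0014,  0.1408],
       [ 0.0014,  0.1531,  0.9882,  1.1604],
       [ 0.    ,  0.    ,  0.    ,  1.    ]])}
```

View pics/top0.png

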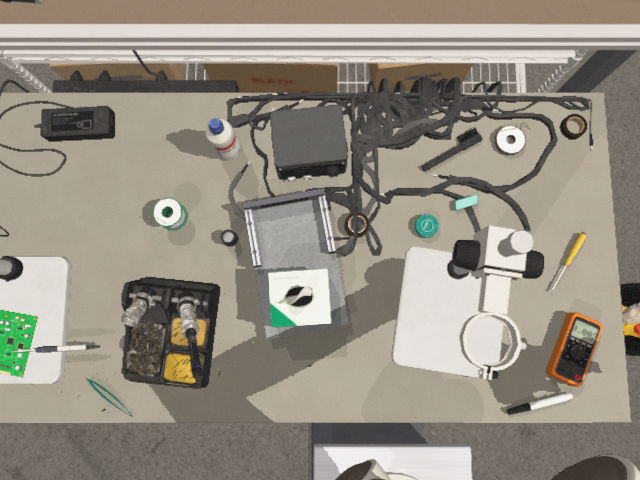

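View pics/side0.png

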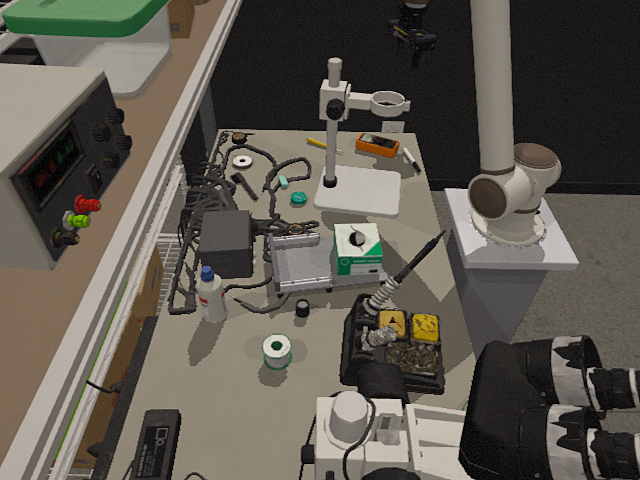

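The top view shows the deck at about (245-350, 190-340), the carton at (265-330, 268-328) and the rails at (252, 235) and (328, 222). The lane is yawed roughly 10°. I'll zoom in.

```bash
python3 - <<'E'
import cv2
im=cv2.imread('pics/top0.png')[180:350,230:370]
cv2.imwrite('pics/z0.png',cv2.resize(im,None,fx=3.5,fy=3.5,interpolation=cv2.INTER_CUBIC))
im=cv2.imread('pics/side0.png')[215:305,255:395]
cv2.imwrite('pics/z1.png',cv2.resize(im,None,fx=5,fy=5,interpolation=cv2.INTER_CUBIC))
E
```

```text
(no output)
```

View pics/z0.png

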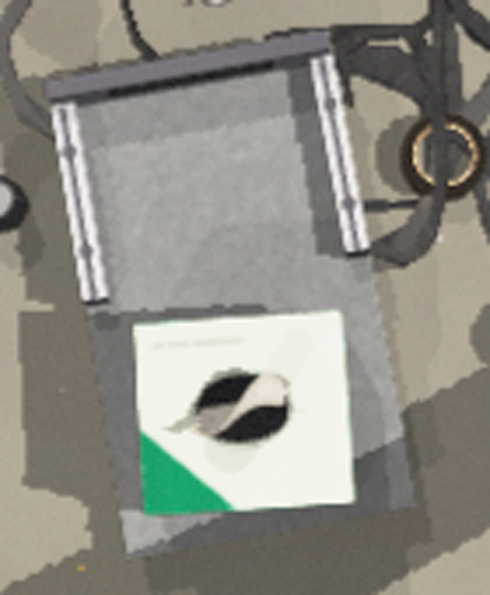

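View pics/z1.png

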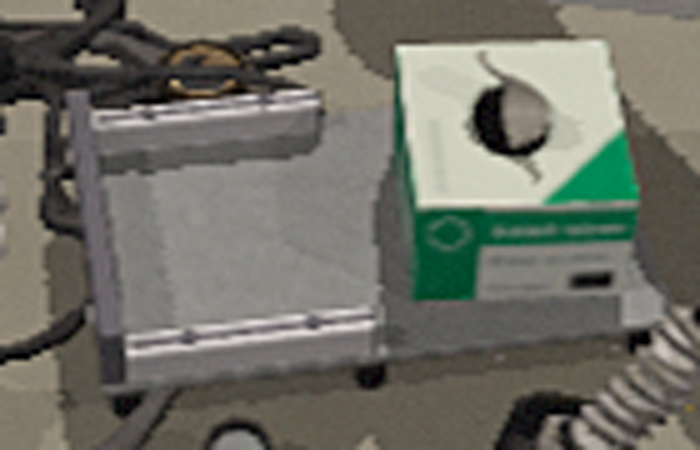

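```bash
cat > h.py <<'E'
import numpy as np
from scipy.optimize import least_squares
from station import calibration
np.set_printoptions(precision=4,suppress=True)
def proj(n,P):
    c=calibration(n);M=np.linalg.inv(c['cam_to_world']);q=np.c_[P,np.ones(len(P))]@M.T
    q=q[:,:3]*[1,-1,-1];u=q@c['K'].T;return u[:,:2]/u[:,2:]
def unz(p,s,x0,y0): return (np.array(p,float)+.5)/s-.5+[x0,y0]
def T(v,P):
    c,s=np.cos(v[2]),np.sin(v[2]);P=np.array(P,float)
    return np.c_[v[0]+c*P[:,0]-s*P[:,1],v[1]+s*P[:,0]+c*P[:,1],P[:,2]]
def fit(obs,x0,free_shift=None):
    # obs: list (cam, local pts (z world), pixels)
    f=lambda v:np.concatenate([(proj(n,T(v,P))-u).ravel() for n,P,u in obs])
    r=least_squares(f,x0,loss='soft_l1',x_scale=[.01,.01,.1]);return r.x,f(r.x).reshape(-1,2)
def rel(lane,v):
    d=v[:2]-lane[:2];c,s=np.cos(lane[2]),np.sin(lane[2])
    return np.array([c*d[0]+s*d[1],-s*d[0]+c*d[1],v[2]-lane[2]])
# carton top corners: FL, FR, NR, NL
CT=[(.054,.059,.096),(.054,-.059,.096),(-.054,-.059,.096),(-.054,.059,.096)]
E
python3 - <<'E'
from h import *
tp=lambda p:unz(p,3.5,230,180); sd=lambda p:unz(p,5,255,215)
z=.05
R=[(0,.085,z),(0,.071,z),(.12,.085,z),(.12,.071,z),(0,-.071,z),(0,-.085,z),(.12,-.071,z),(.12,-.085,z)]
tl=('top',R+[(-.15,.086,.03),(-.15,-.086,.03)],tp([(85,300),(107,297),(53,105),(74,103),(347,253),(370,249),(311,58),(332,54),(128,553),(417,508)]))
sl=('side',R,sd([(378,322),(378,308),(125,348),(128,334),(321,104),(320,92),(95,126),(92,113)]))
tc=('top',CT,tp([(134,325),(341,311),(354,501),(146,514)]))
sc=('side',CT,sd([(413,208),(395,45),(608,40),(637,203)]))
for nm,l,c in(('top',[tl],[tc]),('side',[sl],[sc]),('both',[tl,sl],[tc,sc])):
    L,r=fit(l,[.4,.1,-.1]);C,q=fit(c,[.4,.1,0]);print(nm,L,C,rel(L,C),abs(r).max(),abs(q).max())
E
```

```text
top [0.528  0.199  0.1796] [0.4466 0.1868 0.07  ] [-0.0823  0.0026 -0.1096] 1.5782706591850797 1.1535254060137277
side [0.5243 0.1975 0.1786] [0.445  0.1863 0.0521] [-0.08    0.0031 -0.1265] 1.3916807993832094 0.5641049789778663
both [0.5266 0.1987 0.1796] [0.4458 0.1867 0.0627] [-0.0816  0.0027 -0.1169] 2.2624073395571713 1.3356036507638578
```

```bash
cat >> h.py <<'E'
from scipy.spatial.transform import Rotation as Ro
L=np.array([.5266,.1987,.1796])
def tri(pt,ps):
    return least_squares(lambda X:np.r_[proj('top',X[None])[0]-pt,proj('side',X[None])[0]-ps],[.4,0,.1]).x
def lane(x,y): return T(L,[(x,y,0)])[0,:2]
def st():
    from station import telemetry
    s=telemetry.read_state();R=Ro.from_rotvec(s['tcp_rot']).as_matrix();p=np.array(s['eef_pos'])
    yaw=np.arctan2(R[1,1],R[0,1])-np.pi/2
    print('t',s['time'],'tcp',p,'lane',rel(L,np.r_[p[:2],yaw]),'tilt',R[:2,2],'F',np.array(s['contact_force']),'gap',s['finger_gap'])
E
python3 - <<'E'
from h import *
print('ring',tri((491,343),(391,103)),'post',tri((515,240),(335,62)))
st()
for x in(-.17,):print(lane(x,0))
E
```

```text
ring [ 0.3638 -0.1187  0.2998] post [ 0.5109 -0.1294  0.3993]
t 0.1 tcp [ 0.2488 -0.5728  0.2216] lane [-0.4111 -0.7094  0.23  ] tilt [-0.0009  0.0018] F [0.1214 0.5193 0.783 ] gap 0.08707199252298581
[0.3593 0.1683]
```

```bash
python3 -m pendant '[[[1,0,0,50,0,0,0],[1,0,0,50,0,0,0],[1,0,0,50,0,0,0],[1,0,0,50,0,0,0],[1,5,45,0,0,0,-0.05],[1,5,45,0,0,0,-0.05],[1,5,45,0,0,0,-0.05],[1,5,45,0,0,0,-0.05]]]'
python3 -m pendant '[[[1,5,48,0,0,0,0],[1,5,48,0,0,0,0],[1,5,48,0,0,0,0],[1,5,48,0,0,0,0],[1,5,48,0,0,0,0],[1,5,48,0,0,0,0],[1,0,0,0,0,0,0]]]'
python3 -c "from h import *;st()"
```

```text
time: 0.9
eef_pos: [0.2688, -0.3915, 0.4219]
tcp_rot: [0.325, -3.124, -0.002]
contact_force: [1.4, 0.3, 0.6]
finger_gap: 0.0869
finger_force: 0.0
time: 1.6
eef_pos: [0.2994, -0.1, 0.4225]
tcp_rot: [-0.351, 3.12, 0.003]
contact_force: [-1.0, 0.0, -0.6]
finger_gap: 0.0869
finger_force: 0.0
t 1.6 tcp [ 0.2994 -0.1     0.4225] lane [-0.2769 -0.2533  0.0446] tilt [0.0017 0.0018] F [-0.9559  0.0372 -0.6111] gap 0.08692795711052645
```

```bash
python3 -m pendant '[[[1,10,45,0,0,0,-0.022],[1,10,45,0,0,0,-0.022],[1,10,45,0,0,0,0],[1,10,45,0,0,0,0],[1,9,44,0,0,0,0],[1,9,44,0,0,0,0],[1,0,0,0,0,0,0]]]'
python3 -m pendant '[[[1,0,0,-48,0,0,0],[1,0,0,-48,0,0,0],[1,0,0,-48,0,0,0],[1,0,0,-48,0,0,0],[1,0,0,-48,0,0,0],[1,0,0,-35,0,0,0],[1,0,0,0,0,0,0]]]'
python3 -c "from h import *;st()
import cv2
from station import capture
a=capture('top')[180:350,230:370,::-1];b=capture('side')[200:305,235:395,::-1]
a=cv2.resize(a,None,fx=3.5,fy=3.5);b=cv2.resize(b,None,fx=2.5,fy=2.5);cv2.imwrite('pics/a1.png',a)"
```

```text
time: 2.3
eef_pos: [0.3579, 0.1661, 0.4205]
tcp_rot: [0.265, -3.127, 0.003]
contact_force: [0.0, -1.2, -1.1]
finger_gap: 0.087
finger_force: 0.0
time: 3.0
eef_pos: [0.3544, 0.159, 0.1436]
tcp_rot: [0.255, -3.122, 0.012]
contact_force: [-0.9, 0.8, -0.6]
finger_gap: 0.087
finger_force: 0.0
t 3.0 tcp [0.3544 0.159  0.1436] lane [-0.1765 -0.0083 -0.0164] tilt [-0.0085 -0.0081] F [-0.8742  0.8277 -0.6002] gap 0.08695389098668269
```

View pics/a1.png

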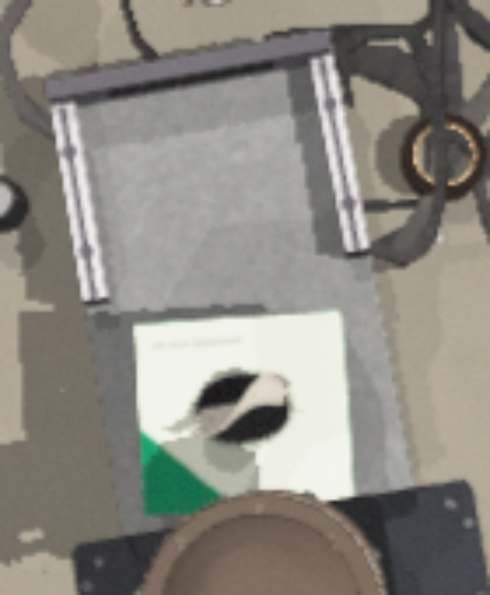

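```bash
python3 -m pendant '[[[1,-1,4,-10,0.004,-0.004,0.008],[1,-1,4,-10,0.004,-0.004,0.008],[1,0,0,-20,0,0,0],[1,0,0,-20,0,0,0],[1,0,0,-20,0,0,0],[1,0,0,-15,0,0,0],[1,0,0,0,0,0,0]]]'
python3 -c "from h import *;st()"
```

```text
time: 3.8
eef_pos: [0.3559, 0.1713, 0.0532]
tcp_rot: [-0.284, 3.119, 0.012]
contact_force: [0.3, -0.2, 0.3]
finger_gap: 0.0869
finger_force: 0.0
t 3.8 tcp [0.3559 0.1713 0.0532] lane [-0.1728  0.0036  0.0021] tilt [0.0087 0.0086] F [ 0.3128 -0.1646  0.2806] gap 0.086928020005823
```

```bash
python3 -m pendant '[[[1,0,-3,-6,-0.0086,0.0087,0],[1,0,0,0,0,0,0],[1,4,0.7,0,0,0,0],[1,4,0.7,0,0,0,0],[1,4,0.7,0,0,0,0],[1,4,0.7,0,0,0,0],[1,4,0.7,0,0,0,0]]]'
python3 -c "from h import *;st()"
python3 -m pendant '[[[1,3,0.54,0,0,0,0],[1,3,0.54,0,0,0,0],[1,3,0.54,0,0,0,0],[1,3,0.54,0,0,0,0],[1,0,0,0,0,0,0]]]'
python3 -c "from h import *;st()"
```

```text
time: 4.5
eef_pos: [0.3755, 0.1714, 0.0466]
tcp_rot: [0.285, -3.128, 0.001]
contact_force: [-0.5, -0.6, -0.0]
finger_gap: 0.0872
finger_force: 0.0
t 4.5 tcp [0.3755 0.1714 0.0466] lane [-0.1536  0.0001  0.0022] tilt [-0.0006 -0.0004] F [-0.4514 -0.6077 -0.0497] gap 0.08722023623272077
time: 5.0
eef_pos: [0.3876, 0.1738, 0.0466]
tcp_rot: [0.285, -3.129, -0.0]
contact_force: [0.8, -1.2, 0.3]
finger_gap: 0.0873
finger_force: 0.0
t 5.0 tcp [0.3876 0.1738 0.0466] lane [-0.1412  0.0003  0.0023] tilt [-0.  0.] F [ 0.8217 -1.167   0.2551] gap 0.08725168246147681
```

```bash
python3 -m pendant '[[[1,3,0.54,0,0,0,0],[1,3,0.54,0,0,0,0],[1,0,0,0,0,0,0]]]'
python3 -c "from h import *;st()
import cv2
from station import capture
a=capture('top')[180:330,240:370,::-1];b=capture('side')[200:305,265:395,::-1]
a=cv2.resize(a,None,fx=3,fy=3,interpolation=2);b=cv2.resize(b,None,fx=3,fy=3,interpolation=2)
c=np.zeros((450,780,3),np.uint8);c[:,:390]=a;c[:315,390:]=b;cv2.imwrite('pics/a2.png',c)"
```

```text
time: 5.3
eef_pos: [0.3937, 0.1749, 0.0466]
tcp_rot: [-0.285, 3.129, 0.0]
contact_force: [-0.0, 1.4, -0.6]
finger_gap: 0.0872
finger_force: 0.0
t 5.3 tcp [0.3937 0.1749 0.0466] lane [-0.1351  0.0004  0.0024] tilt [0.0001 0.0001] F [-0.0045  1.4039 -0.5989] gap 0.08722526692103821
```

View pics/a2.png

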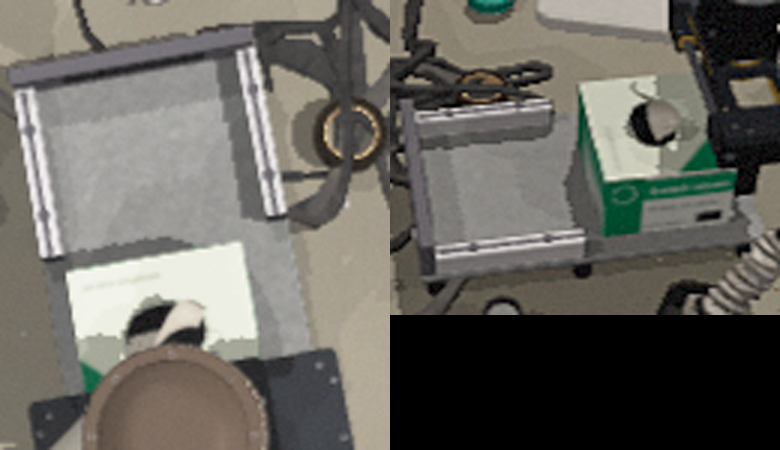

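```bash
python3 - <<'E'
from h import *
t=('top',CT[:2],unz([(66,270),(241,242)],3,240,180))
s=('side',CT[:2],unz([(213,166),(189,83)],3,265,200))
for o in([t],[s],[t,s]):
    C,q=fit(o,[.4,.1,0]);print(rel(L,C),q.round(1).tolist())
E
```

```text
[-0.0699  0.0091 -0.0203] [[-0.7, 0.1], [0.7, -0.1]]
[-0.0738 -0.0035 -0.0211] [[0.1, 1.5], [-0.1, -3.8]]
[-0.0705  0.0086 -0.0205] [[-0.4, 0.4], [1.0, 0.2], [-0.3, 5.3], [-0.5, -0.5]]
```

The carton is now nearly square but about 9 mm left. Next I'll back off, turn the gripper 90° and nudge its left side to the right.

```bash
python3 -m pendant '[[[1,-10,-1.8,0,0,0,0],[1,-10,-1.8,0,0,0,0],[1,0,0,30,0,0,0],[1,0,0,40,0,0,0],[1,0,0,40,0,0,0],[1,0,0,0,0,0,0]]]'
python3 -c "from h import *;st()
from station import telemetry;print(telemetry.read_state()['qpos'])"
```

```text
time: 6.0
eef_pos: [0.3749, 0.1731, 0.1615]
tcp_rot: [-0.287, 3.119, 0.01]
contact_force: [0.9, 0.0, -0.1]
finger_gap: 0.0869
finger_force: 0.0
t 6.0 tcp [0.3749 0.1731 0.1615] lane [-0.1538  0.0019  0.004 ] tilt [0.0084 0.0074] F [ 0.9043  0.0422 -0.1236] gap 0.08686330729246997
[ 0.8308  0.0744 -0.5784  0.0015 -0.9069 -2.219 ]
```

```bash
python3 -m pendant '[[[0.6,0,0,0,0,0,0.14],[0.6,0,0,0,0,0,0.14],[0.6,0,0,0,0,0,0.14],[0.6,0,0,0,0,0,0.14],[0.6,0,0,0,0,0,0.14],[0.6,0,0,0,0,0,0.14],[0.6,0,0,0,0,0,0.14],[0.6,0,0,0,0,0,0.14]]]'
python3 -m pendant '[[[0.6,11,17,0,0,0,0.14],[0.6,11,17,0,0,0,0.14],[0.6,11,17,0,0,0,0.14],[0.6,11,17,0,0,0,0],[0.6,11,17,0,0,0,0],[0.6,10,16,0,0,0,0],[0.6,0,0,0,0,0,0],[0.6,0,0,0,0,0,0]]]'
python3 -c "from h import *;st()
from station import telemetry;print(telemetry.read_state()['qpos'],lane(-.072,.09))"
```

```text
time: 6.8
eef_pos: [0.3718, 0.1704, 0.1558]
tcp_rot: [1.91, -2.492, 0.001]
contact_force: [0.1, 0.0, -0.5]
finger_gap: 0.0525
finger_force: 0.0
time: 7.6
eef_pos: [0.4368, 0.2714, 0.1556]
tcp_rot: [2.381, -2.046, 0.001]
contact_force: [0.6, -0.7, -0.4]
finger_gap: 0.052
finger_force: 0.0
t 7.6 tcp [0.4368 0.2714 0.1556] lane [-0.0754  0.0875 -4.7408] tilt [-0.0014 -0.0022] F [ 0.6098 -0.6684 -0.3525] gap 0.05202120034462666
[ 0.8721  0.2609 -0.3572  0.0005 -0.9553 -0.7211] [0.4397 0.2744]
```

```bash
python3 -m pendant '[[[0.6,2,5,0,0,0,0.028],[0.6,0,0,-30,0,0,0],[0.6,0,0,-30,0,0,0],[0.6,0,0,-25,0,0,0],[0.6,0,0,-15,0,0,0],[0.6,0,0,-8,0,0,0],[0.6,0,0,0,0,0,0]]]'
python3 -c "from h import *;st()"
```

```text
time: 8.3
eef_pos: [0.4395, 0.2763, 0.0479]
tcp_rot: [2.41, -2.012, 0.001]
contact_force: [-0.6, -0.0, -0.3]
finger_gap: 0.0527
finger_force: 0.0
t 8.3 tcp [0.4395 0.2763 0.0479] lane [-0.0719  0.0919 -4.7126] tilt [-0.0008 -0.0023] F [-0.6336 -0.0167 -0.2613] gap 0.052698519080689746
```

```bash
python3 -m pendant '[[[0.6,0.54,-2.95,0,0,0,0],[0.6,0.54,-2.95,0,0,0,0],[0.6,0.54,-2.95,0,0,0,0],[0.6,0.54,-2.95,0,0,0,0],[0.6,0.54,-2.95,0,0,0,0],[0.6,0.54,-2.95,0,0,0,0],[0.6,0.54,-2.95,0,0,0,0],[0.6,0,0,0,0,0,0]]]'
python3 -c "from h import *;st()"
python3 -m pendant '[[[0.6,0.36,-2,0,0,0,0],[0.6,0,0,0,0,0,0]]]'
python3 -c "from h import *;st()"
python3 -m pendant '[[[0.6,-2,12,0,0,0,0],[0.6,-2,10,0,0,0,0],[0.6,0,0,40,0,0,0],[0.6,0,0,40,0,0,0],[0.6,0,0,30,0,0,0],[1,-20,-10,0,0,0,-0.14],[1,-30,-30,0,0,0,-0.14],[1,-30,-40,0,0,0,-0.14]]]'
python3 -c "from h import *;st()
import cv2
from station import capture
a=capture('top')[180:330,240:370,::-1];b=capture('side')[200:305,265:395,::-1]
a=cv2.resize(a,None,fx=3,fy=3,interpolation=2);b=cv2.resize(b,None,fx=3,fy=3,interpolation=2)
c=np.zeros((450,780,3),np.uint8);c[:,:390]=a;c[:315,390:]=b;cv2.imwrite('pics/a3.png',c)"
```

```text
time: 9.1
eef_pos: [0.4441, 0.2562, 0.0487]
tcp_rot: [-2.411, 2.014, -0.002]
contact_force: [0.2, 0.3, 0.9]
finger_gap: 0.0524
finger_force: 0.3
t 9.1 tcp [0.4441 0.2562 0.0487] lane [-0.0709  0.0713 -4.7131] tilt [ 0.001  -0.0004] F [0.2151 0.3062 0.9418] gap 0.05239138039172713
time: 9.3
eef_pos: [0.4443, 0.2542, 0.0486]
tcp_rot: [-2.411, 2.014, -0.002]
contact_force: [0.4, 0.3, -0.4]
finger_gap: 0.0521
finger_force: 0.4
t 9.3 tcp [0.4443 0.2542 0.0486] lane [-0.071   0.0693 -4.713 ] tilt [ 0.0008 -0.0006] F [ 0.3527  0.268  -0.3817] gap 0.05211127288816988
time: 10.1
eef_pos: [0.3594, 0.1969, 0.1584]
tcp_rot: [1.933, -2.476, 0.001]
contact_force: [-0.5, -0.8, 0.5]
finger_gap: 0.0688
finger_force: 0.0
t 10.1 tcp [0.3594 0.1969 0.1584] lane [-0.1649  0.0281  1.1462] tilt [ 0.0001 -0.0011] F [-0.5255 -0.8055  0.4963] gap 0.06884893456517745
```

View pics/a3.png

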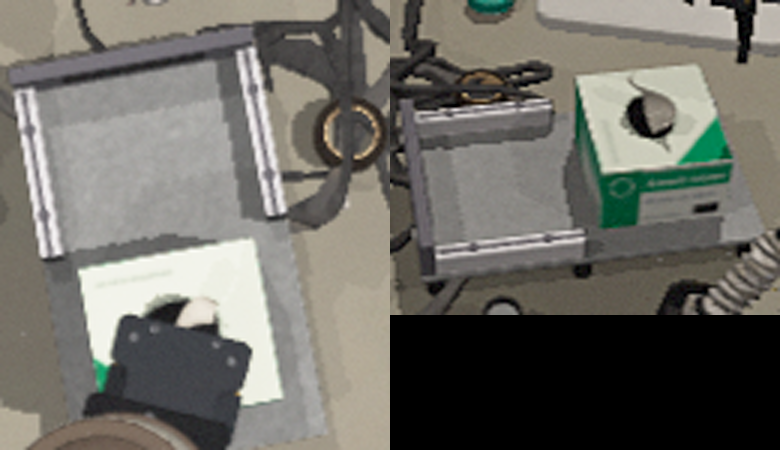

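```bash
python3 - <<'E'
from h import *
t=('top',CT[:3],unz([(79,269),(254,239),(283,399)],3,240,180))
s=('side',CT,unz([(211,172),(185,76),(310,66),(343,160)],3,265,200))
for o in([t],[s],[t,s]):
    C,q=fit(o,[.4,.1,0]);print(rel(L,C),q.round(1).tolist())
# side-only lane for calibration offset
print(rel(L,np.array([.5243,.1975,.1786])))
E
```

```text
[-0.0693  0.0001 -0.0039] [[-0.9, -0.1], [0.3, -0.6], [0.4, 0.8]]
[-0.0702 -0.0004 -0.0165] [[-0.4, 0.6], [-0.0, -0.4], [0.0, -0.8], [0.4, 0.3]]
[-0.0697  0.     -0.0094] [[-0.7, -0.1], [0.5, -0.3], [0.3, 1.2], [-0.4, 0.9], [-0.3, -0.2], [-0.3, -0.7], [0.4, 0.3]]
[-0.0025 -0.0008 -0.001 ]
```

```bash
python3 -m pendant '[[[1,1,-3.4,0,0,0,-0.143],[1,1,-3.4,0,0,0,-0.143],[1,1,-3.4,0,0,0,-0.143],[1,1,-3.4,0,0,0,-0.143],[1,1,-3.4,0,0,0,-0.143],[1,1,-3.4,0,0,0,-0.143],[1,1,-3.4,0,0,0,-0.143],[1,1,-3.4,0,0,0,-0.143]]]'
python3 -m pendant '[[[1,0,0,0,0,0,0],[1,0,0,0,0,0,0]]]'
python3 -c "from h import *;st();print(lane(-.165,0))"
```

```text
time: 11.0
eef_pos: [0.3683, 0.1697, 0.1586]
tcp_rot: [0.284, -3.128, 0.001]
contact_force: [0.6, 0.2, -0.3]
finger_gap: 0.0873
finger_force: 0.0
time: 11.2
eef_pos: [0.3682, 0.1696, 0.1585]
tcp_rot: [0.297, -3.127, 0.001]
contact_force: [0.1, -0.8, -1.3]
finger_gap: 0.0871
finger_force: 0.0
t 11.2 tcp [0.3682 0.1696 0.1585] lane [-0.161  -0.0004  0.01  ] tilt [-0.0008 -0.0007] F [ 0.1145 -0.7536 -1.3161] gap 0.08714981859152805
[0.3643 0.1692]
```

```bash
python3 -m pendant '[[[1,-1,0,-30,0,0,-0.009],[1,0,0,-30,0,0,0],[1,0,0,-30,0,0,0],[1,0,0,-16,0,0,0],[1,0,0,-6,0,0,0],[1,0,0,0,0,0,0]]]'
python3 -c "from h import *;st()"
```

```text
time: 11.8
eef_pos: [0.367, 0.1692, 0.0461]
tcp_rot: [0.28, -3.127, 0.003]
contact_force: [1.1, -0.4, -0.9]
finger_gap: 0.087
finger_force: 0.0
t 11.8 tcp [0.367  0.1692 0.0461] lane [-0.1623 -0.0006 -0.0009] tilt [-0.0018 -0.0019] F [ 1.1009 -0.4278 -0.8775] gap 0.08704940515563928
```

```bash
for i in 1 ; do python3 -m pendant '[[[1,4.92,0.9,0,0,0,0],[1,4.92,0.9,0,0,0,0],[1,4.92,0.9,0,0,0,0],[1,4.92,0.9,0,0,0,0],[1,4.92,0.9,0,0,0,0],[1,4.92,0.9,0,0,0,0],[1,4.92,0.9,0,0,0,0],[1,4.92,0.9,0,0,0,0]]]'; done
python3 -m pendant '[[[1,4.92,0.9,0,0,0,0],[1,4.92,0.9,0,0,0,0],[1,4.92,0.9,0,0,0,0],[1,4.92,0.9,0,0,0,0],[1,4.92,0.9,0,0,0,0],[1,4.92,0.9,0,0,0,0],[1,0,0,0,0,0,0]]]'
python3 -c "from h import *;st()
import cv2
from station import capture
a=capture('top')[180:330,240:370,::-1];b=capture('side')[200:305,265:395,::-1]
a=cv2.resize(a,None,fx=3,fy=3,interpolation=2);b=cv2.resize(b,None,fx=3,fy=3,interpolation=2)
c=np.zeros((450,780,3),np.uint8);c[:,:390]=a;c[:315,390:]=b;cv2.imwrite('pics/a4.png',c)"
```

```text
time: 12.6
eef_pos: [0.4065, 0.176, 0.0464]
tcp_rot: [0.277, -3.128, 0.002]
contact_force: [-1.3, -0.6, 1.8]
finger_gap: 0.0867
finger_force: 0.8
time: 13.3
eef_pos: [0.437, 0.1821, 0.0466]
tcp_rot: [-0.277, 3.129, 0.0]
contact_force: [-0.3, -0.1, -0.8]
finger_gap: 0.0869
finger_force: 0.0
t 13.3 tcp [0.437  0.1821 0.0466] lane [-0.0911 -0.0003 -0.0029] tilt [0.0002 0.0001] F [-0.2908 -0.148  -0.8256] gap 0.08686317967768066
```

View pics/a4.png

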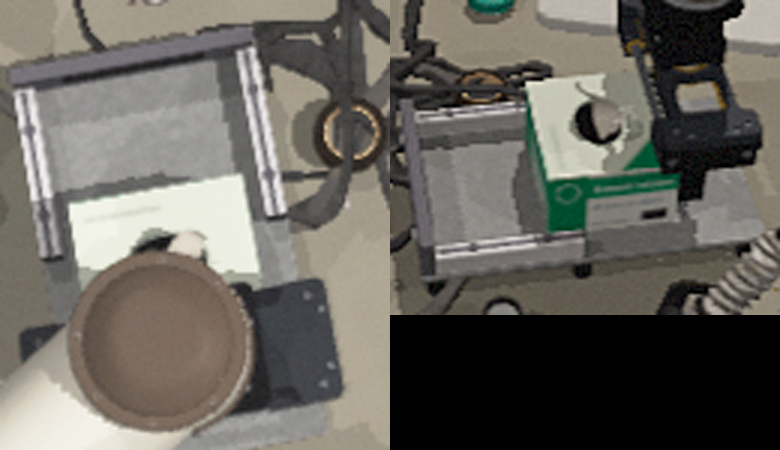

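```bash
python3 - <<'E'
from h import *
t=('top',CT[:2],unz([(70,204),(244,176)],3,240,180))
s=('side',CT[:2],unz([(158,175),(136,83)],3,265,200))
for o in([t],[s],[t,s]):
    C,q=fit(o,[.4,.1,0]);print(rel(L,C),q.round(1).tolist())
E
```

```text
[-0.0274 -0.0007 -0.0183] [[-0.6, 0.1], [0.6, -0.1]]
[-0.0291 -0.0024 -0.0083] [[0.1, 1.0], [-0.1, -1.5]]
[-0.028  -0.001  -0.0134] [[-0.5, 0.5], [0.7, 0.1], [-0.4, 1.5], [-0.3, -1.2]]
```

```bash
python3 -m pendant '[[[1,4.92,0.9,0,0,0,0.002],[1,4.92,0.9,0,0,0,0],[1,4.92,0.9,0,0,0,0],[1,4.92,0.9,0,0,0,0],[1,4.92,0.9,0,0,0,0],[1,4.92,0.9,0,0,0,0],[1,4.92,0.9,0,0,0,0],[1,4.92,0.9,0,0,0,0]]]'
python3 -m pendant '[[[1,4.92,0.9,0,0,0,0],[1,4.92,0.9,0,0,0,0],[1,4.92,0.9,0,0,0,0],[1,4.92,0.9,0,0,0,0],[1,4.92,0.9,0,0,0,0],[1,4.92,0.9,0,0,0,0],[1,4.92,0.9,0,0,0,0],[1,0,0,0,0,0,0]]]'
python3 -c "from h import *;st()"
```

```text
time: 14.2
eef_pos: [0.4758, 0.1889, 0.0466]
tcp_rot: [0.28, -3.128, 0.001]
contact_force: [-2.0, -0.8, 0.9]
finger_gap: 0.087
finger_force: 0.8
time: 15.0
eef_pos: [0.511, 0.1956, 0.0466]
tcp_rot: [-0.28, 3.128, 0.0]
contact_force: [-0.3, -1.0, 0.5]
finger_gap: 0.0872
finger_force: 0.0
t 15.0 tcp [0.511  0.1956 0.0466] lane [-0.0159 -0.0003 -0.0009] tilt [0.0006 0.0002] F [-0.2898 -1.0092  0.5317] gap 0.08721225485744552
```

18.4 mm to go; 12 mm first, then small steps until force appears.

```bash
python3 -m pendant '[[[1,2.95,0.54,0,0,0,0],[1,2.95,0.54,0,0,0,0],[1,2.95,0.54,0,0,0,0],[1,2.95,0.54,0,0,0,0],[1,0,0,0,0,0,0]]]'
python3 -m pendant '[[[1,0.98,0.18,0,0,0,0],[1,0.98,0.18,0,0,0,0],[1,0.98,0.18,0,0,0,0]]]'
python3 -m pendant '[[[1,0.98,0.18,0,0,0,0]]]'
python3 -m pendant '[[[1,0.98,0.18,0,0,0,0]]]'
python3 -c "from h import *;st()"
```

```text
time: 15.5
eef_pos: [0.5223, 0.1976, 0.0466]
tcp_rot: [-0.28, 3.129, -0.0]
contact_force: [-0.6, 0.4, 0.2]
finger_gap: 0.0871
finger_force: 0.0
time: 15.8
eef_pos: [0.5245, 0.1978, 0.0466]
tcp_rot: [0.28, -3.128, 0.001]
contact_force: [-0.9, -0.7, 0.7]
finger_gap: 0.0866
finger_force: 0.7
time: 15.9
eef_pos: [0.5255, 0.198, 0.0466]
tcp_rot: [0.28, -3.128, 0.001]
contact_force: [-1.2, 0.1, 0.8]
finger_gap: 0.0872
finger_force: 0.7
time: 16.0
eef_pos: [0.5265, 0.1982, 0.0466]
tcp_rot: [0.28, -3.128, 0.001]
contact_force: [-0.8, 0.2, 0.7]
finger_gap: 0.0871
finger_force: 0.8
t 16.0 tcp [0.5265 0.1982 0.0466] lane [-0.0002 -0.0005 -0.0008] tilt [-0.0009 -0.0006] F [-0.8212  0.1775  0.6656] gap 0.08710847873802564
```

```bash
python3 -m pendant '[[[1,0.98,0.18,0,0,0,0],[1,0.98,0.18,0,0,0,0]]]'
python3 -m pendant '[[[1,0.98,0.18,0,0,0,0]]]'
python3 -m pendant '[[[1,0.6,0.1,0,0,0,0]]]'
python3 -c "from h import *;st()"
```

```text
time: 16.2
eef_pos: [0.5273, 0.1981, 0.0465]
tcp_rot: [0.281, -3.125, 0.002]
contact_force: [-7.4, 0.5, 4.8]
finger_gap: 0.0872
finger_force: 3.7
time: 16.3
eef_pos: [0.5273, 0.198, 0.0464]
tcp_rot: [0.281, -3.123, 0.003]
contact_force: [-10.6, -0.1, 8.2]
finger_gap: 0.0873
finger_force: 5.2
time: 16.4
eef_pos: [0.5273, 0.1979, 0.0465]
tcp_rot: [0.282, -3.122, 0.004]
contact_force: [-11.6, 0.3, 8.4]
finger_gap: 0.0872
finger_force: 5.6
t 16.4 tcp [0.5273 0.1979 0.0465] lane [ 0.0005 -0.0009  0.0004] tilt [-0.0064 -0.0031] F [-11.5561   0.3225   8.4271] gap 0.08721313943303648
```

It is firm against the stop. Now I'll back off and look.

```bash
python3 -m pendant '[[[1,-3,-0.54,0,0,0,0],[1,-10,-1.8,0,0,0,0],[1,-20,-3.6,0,0,0,0],[1,-30,-5.4,0,0,0,0],[1,-40,-7.2,10,0,0,0],[1,-20,-3.6,40,0,0,0],[1,0,0,45,0,0,0],[1,0,0,45,0,0,0]]]'
python3 -m pendant '[[[1,0,0,0,0,0,0],[1,0,0,0,0,0,0]]]'
python3 -c "from h import *;st()
import cv2
from station import capture
a=capture('top')[180:330,240:370,::-1];b=capture('side')[200:305,265:395,::-1]
a=cv2.resize(a,None,fx=3,fy=3,interpolation=2);b=cv2.resize(b,None,fx=3,fy=3,interpolation=2)
c=np.zeros((450,780,3),np.uint8);c[:,:390]=a;c[:315,390:]=b;cv2.imwrite('pics/a5.png',c)"
```

```text
time: 17.2
eef_pos: [0.4062, 0.1764, 0.1883]
tcp_rot: [-0.282, 3.129, -0.0]
contact_force: [0.3, 1.3, -0.5]
finger_gap: 0.0872
finger_force: 0.0
time: 17.4
eef_pos: [0.4073, 0.1772, 0.1876]
tcp_rot: [-0.28, 3.127, 0.004]
contact_force: [-0.5, -0.7, -0.5]
finger_gap: 0.0873
finger_force: 0.0
t 17.4 tcp [0.4073 0.1772 0.1876] lane [-0.1213  0.0001 -0.0011] tilt [0.002  0.0026] F [-0.4915 -0.699  -0.4602] gap 0.08727159888408641
```

View pics/a5.png

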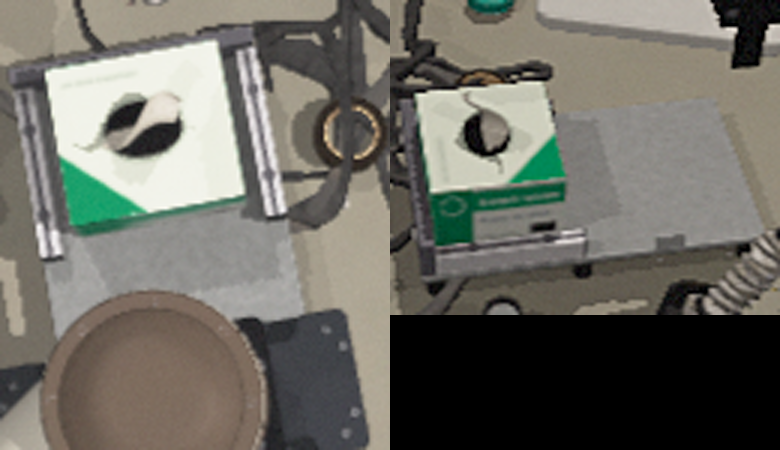

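```bash
python3 - <<'E'
from h import *
t=('top',CT,unz([(45,71),(217,42),(244,199),(70,223)],3,240,180))
s=('side',CT,unz([(42,193),(27,93),(157,83),(175,180)],3,265,200))
for o in([t],[s],[t,s]):
    C,q=fit(o,[.5,.2,.18]);print(rel(L,C),q.round(1).tolist())
E
```

```text
[ 0.0651  0.0005 -0.013 ] [[-0.5, -0.6], [0.7, -0.5], [0.6, 0.0], [-0.8, 1.9]]
[ 0.0631  0.0016 -0.0224] [[-0.9, 0.4], [0.1, -0.4], [-0.2, -0.7], [1.1, 0.4]]
[ 0.0643  0.0008 -0.0162] [[-0.5, -0.3], [0.7, -0.0], [0.4, 0.5], [-1.0, 2.2], [-1.3, 0.3], [-0.6, -0.4], [-0.9, -0.9], [0.7, 0.1]]
```

```bash
python3 -c "from station import ticket;print(ticket.job_done())"
```

```text
the job is handed in; nothing more can be done
None
```

The carton is standing against the end stop, within about 2 mm of home and 1 mm of centre and square to 0.02 rad by the cameras. I saw no contact with the rails, the gripper is clear, and the job was handed in at about 17.5 s.

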